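Shut the evaporator's feed valve and park the feed tube

TASK

The rotary evaporator has been fed. Screw its sloping feed valve shut, turning the long ribbed knob clockwise until it stops tight, and only then lift the white feed tube out of the small glass cup beside the valve and stand it foot down inside the narrow measuring cylinder. Leave the cylinder standing upright, and do not disturb the beaker, the bottle or the conical flask.

Things in the scene. Friction and masses are not known exactly. Their poses are not given: they have to be found in the camera images.
- evaporator: Rotary evaporator, fixed. Origin on the bench below its glass duct (60 mm thick, 125 mm up, along y); z up, -x side to the robot. In its frame: valve at y -30 mm, leaning 30 deg to -x; glass condenser (76 mm thick, 490 mm high) at x +15, y +105; white drive box (top 205 mm) at y +170 to +370, then bath and flask. Leave the short red caps on the duct's -y end and on the stub behind the valve.
- valve_grip (a point): On the axis of the feed valve's knob, 17 mm below its top face; z axis = spindle axis, out of the valve (up and to the robot, 30 deg from vertical). Red knob 65 mm long: upper 45 mm a round ribbed grip of 40 mm diameter (41 over the ribs), lower 20 mm a skirt of 48 mm (50). Turns with the knob; each turn clockwise takes it 4 mm along the axis into the valve.
- valve (a joint): Turn of the knob (rad): grows clockwise, seen looking down onto the knob's top, up to a hard stop at 5.0 (shut, tight). Starts 2.4 to 4.4 short of the stop, stays where it is left, friction about 0.1 N m; takes several grips.
- feed_tube: White plastic (PTFE) feed tube, straight, 170 mm long, 14 mm in diameter, 45 g, with a hose barb on its top 25 mm. It stands loose and about upright (up to 4 degrees off) in the feed cup. Origin at the centre of its lower end (foot), z along the tube to its barbed top.
- tube_foot (a point): Centre of the tube's lower end.
- cup_floor (a point): Centre of the inner floor of the feed cup, an upright open glass cup of 17 mm bore and 44 mm depth (outside 23 to 25 mm), whose rim is 216 mm above the bench.
- cylinder: Measuring cylinder, clear plastic on a flat blue hexagonal foot (72 mm across corners), loose, 200 g, 100 mm high, outside 38 mm (41 mm at the rim), bore 32 mm. Origin at the centre of its underside, z up. It stands on the robot's side of the evaporator or to the right of its glass; the beaker is in the other of these places.
- cylinder_in (a point): Centre of the inner floor of the measuring cylinder, 6 mm above its underside and 94 mm below its rim.
- beaker: Glass beaker, 72 mm wide and 90 mm high, loose; a bystander. Origin at the centre of its underside.
- reagent_bottle: Brown glass bottle with a black cap, 86 mm wide and 170 mm high, loose; a bystander. Origin at the centre of its underside.
- conical_flask: Glass conical flask, 84 mm wide at its foot and 115 mm high, loose; a bystander. Origin at the centre of its underside.

How it is judged:
On the way:
1. the valve is screwed down to its stop while the feed tube still stands in its cup (value of joint valve above 4.92 rad and distance between tube_foot and cup_floor below 0.015 m), for 0.2 s.
At the end, for the whole second after the job is handed in: The valve is within 0.08 rad of its stop; the tube stands at rest in the measuring cylinder with its foot within 20 mm of the centre of the cylinder's inner floor and leaning less than 0.35 rad; the cylinder stands upright (within 0.08 rad) at rest (value of joint valve above 4.92 rad and distance between tube_foot and cylinder_in below 0.02 m and angle between feed_tube's own z axis and vertical below 0.35 rad and angle between cylinder's own z axis and vertical below 0.08 rad and linear speed of each of feed_tube, cylinder below 0.03 m/s); the robot touches nothing.
It fails at once if the measuring cylinder is knocked over (angle between cylinder's own z axis and vertical above 0.5 rad).
It fails at once if the beaker is disturbed (moved over 30 mm) (distance of beaker from where it was at the start of the episode above 0.03 m).
It fails at once if the brown bottle is disturbed (moved over 30 mm) (distance of reagent_bottle from where it was at the start of the episode above 0.03 m).
It fails at once if the conical flask is disturbed (moved over 30 mm) (distance of conical_flask from where it was at the start of the episode above 0.03 m).
It also fails if it takes over 72 s, if anything falls off the work surface, if the arm or the gripper's body presses on something with over 40 N, if the wrist force passes 120 N, or if a joint passes its speed limit or range.

ROBOT

A 7-joint arm with a two-finger parallel gripper is mounted at the origin on the work surface. World frame = base frame: x ahead of the robot, y to its left, z up, the work surface at z = 0. Lengths are in m, angles in rad, forces in N, time in s.
With the tool pointing down it reaches from about 0.425 to 0.925 m from the base axis. Payload 6.8 kg.
Tool frame: the origin (TCP) lies midway between the tips of the shut fingers; the grasp point (between the pads) lies 19 mm behind it; z points along the fingers, y is the direction in which the jaws open and shut (so a half turn about z gives the same grasp; the last joint's range is limited). The gripper opens to 85 mm and grips with 20 to 120 N. Pads are 22 mm wide; open, the fingers measure 114 mm over their backs; the gripper's body (76 mm by 85 mm) begins 54 mm behind the grasp point. The pads swing forward as they close: fully open they stand 13 mm farther back than shut.
Start: joints at [-1.437, 0.477, 0.022, 1.555, -0.011, 1.109, -0.083], TCP at [0.162, 0.655, 0.231] pointing down, gripper open.
Joint ranges: [-2.96, 2.96], [-0.34, 2.1], [-1.41, 1.46], [0.24, 2.44], [-1.37, 4.51], [0.17, 1.92], [-2.96, 2.96]. Speed limits (rad/s): [2.39, 2.39, 3.14, 3.14, 3.14, 3.14, 3.14].

INTERFACE

Orientations are given as a unit quaternion [w, x, y, z].
In Python, from station import readout, eyes, ticket gives the robot as it stands. The module is installed in compiled form; this text tells all that it offers.
- The arm moves only by the shell command python3 -m crank 'ROWS' [FORCE]. ROWS is JSON, a list of rows, each an object of numbers: "jaw": the opening in per cent of the stroke, from 0 (shut) to 100 (fully open); "x", "y", "z": the shift along the tool's x, y, z in mm; "ax", "ay", "az": the turn, a rotation vector about the tool's x, y, z in degrees. In form: [{"jaw": .., "x": .., "y": .., "z": .., "ax": .., "ay": .., "az": ..}, ...]. A call has 1 to 12 rows; each row shifts and turns the commanded pose from where the row before left it, along the tool's axes as they then stand; what a row does not reach is not made up. A row lasts 1/8 s, in which the tool goes at most 62.5 mm and 10.7 degrees, less where a joint would pass 70% of its speed; a pose out of reach is approached as far as the arm can. A call with a gripper value outside its range is refused whole. The fingers move at their own pace and stop on an object; FORCE is the grip in N (left out, the last holds). Time passes only in rows, so rows that do not move let the fingers close. It gives the time, the measured TCP pose, the force and the opening at its end, in the units of the state.
- readout.get_obs(): the state, without advancing time (a new reading comes with each control period).
- eyes.read_camera(name): name is "scene" or "top" or "wrist"; returns (picture, depth): 384x512x3 uint8, red, green, blue; 384x512 float32, m along the optical axis (not along the pixel's ray), 0 where there is no reading.
- eyes.calibration(name): a dict with "fx", "fy", "cx", "cy" (pixels), "R" (3x3) and "t" (3): a world point X has camera coordinates R X + t. Camera axes: x right, y down, z forward; pixel columns grow to the right and rows downward; lengths in m; the calibration is good to about 2 mm. A picture is of the moment at which its call begins: read the wrist's pose just before it. calibration takes no time and is no camera call; for the wrist camera it gives the pose at the moment of the call.
- ticket.hand_in(): hands the job in, once; it reports no verdict.
The state is a dict: "t": time; "q": joint angles; "joint_vel": joint speeds; "joint_torque": joint torques, N m; "eef_pos": TCP position; "tool_rot": TCP orientation; "contact_force": force on the tool from outside, world axes, zero at the start; "torque": the same for the moment, N m; "gripper_width": opening from 0.0 (shut) to 1.0 (fully open).
Only numpy, scipy, OpenCV 4.12 (cv2) and the standard library are available. Lean on these libraries where they do the work, as an engineer would, in place of code of your own. Each camera call takes 0.05 s, during which the arm holds its last target. There are 200 camera calls.

## Working session

There is one attempt and no reset: what is moved stays moved. The work goes in short steps, Python scripts to look and compute and a shell command to move; the robot and the scene stay as the last step left them, time stands still between calls to the robot, and variables do not carry over. Pictures are saved under pics/ and viewed, about 8 in all and at most 12, crops included, and the job is handed in when it is done.

```bash
mkdir -p pics; cat > h.py <<'E'
import numpy as np, cv2
from station import readout, eyes, ticket
from scipy.spatial.transform import Rotation as Ro
def snap(n,tag=None):
    c=eyes.calibration(n); im,d=eyes.read_camera(n)
    if tag: cv2.imwrite(f'pics/{tag}.png',im[:,:,::-1])
    return im,d,c
def pts(d,c):
    v,u=np.mgrid[:d.shape[0],:d.shape[1]]
    P=np.stack([(u-c['cx'])/c['fx']*d,(v-c['cy'])/c['fy']*d,d],-1)
    return (P-np.array(c['t']))@np.array(c['R'])
def ray(c,u,v):
    R=np.array(c['R']); o=-R.T@np.array(c['t'])
    w=R.T@np.array([(u-c['cx'])/c['fx'],(v-c['cy'])/c['fy'],1.]); return o,w
def onz(c,u,v,z):
    o,w=ray(c,u,v); return o+w*(z-o[2])/w[2]
def two(a,b):
    (o1,w1),(o2,w2)=a,b
    s=np.linalg.lstsq(np.stack([w1,-w2],1),o2-o1,rcond=None)[0]
    p,q=o1+w1*s[0],o2+w2*s[1]; return (p+q)/2,np.linalg.norm(p-q)
def pose():
    o=readout.get_obs(); q=np.array(o['tool_rot']); return np.array(o['eef_pos']),Ro.from_quat(q[[1,2,3,0]]),o
def shift(target,Rm):  # needed shift in tool mm
    p,R,o=pose(); T=Ro.from_matrix(Rm)
    print('shift mm (cur axes)',np.round(R.inv().apply(np.array(target)-p)*1e3,1),'rotvec deg',np.round((R.inv()*T).as_rotvec(degrees=True),1),'t',round(o['t'],2))
E
python3 - <<'E'
from h import *
a=snap('scene','s0')[0]; b=snap('top','t0')[0]; w=snap('wrist')[0]
for n in('scene','top','wrist'):
    c=eyes.calibration(n); print(n,c['fx'],c['cx'],c['cy'],np.round(-np.array(c['R']).T@c['t'],3),np.round(c['R'],2).tolist())
cv2.imwrite('pics/a.png',cv2.resize(np.vstack([a,b]),None,fx=.78,fy=.78)[:,:,::-1])
print(pose()[2])
E
```

```text
scene 459.3170029056424 249.43701241318345 191.85047613802965 [0.977 0.788 0.986] [[-0.84, 0.55, 0.01], [0.36, 0.56, -0.75], [-0.41, -0.63, -0.66]]
top 398.5562300230336 261.19423403993125 192.75918806167692 [ 0.376 -0.007  1.378] [[-0.03, -1.0, -0.01], [-0.99, 0.03, -0.1], [0.1, 0.01, -1.0]]
wrist 334.85456454591974 256.7579343364457 190.8529006979549 [0.086 0.674 0.371] [[0.24, 0.97, -0.0], [0.93, -0.23, 0.3], [0.29, -0.07, -0.95]]
{'t': 0.15, 'q': array([-1.4370995 ,  0.47761817,  0.02234404,  1.55615974, -0.01151438,
        1.10929733, -0.08308476]), 'joint_vel': array([ 0.0010514 , -0.00363948, -0.00088474, -0.00450535,  0.00080462,
        0.00061469,  0.00016811]), 'joint_torque': array([ 2.78114472e-03, -5.96930373e+01,  1.61020607e+00, -2.81491542e+01,
        1.26617317e-02,  6.49920985e-03, -3.60367011e-06]), 'eef_pos': array([0.16152244, 0.65495102, 0.23057096]), 'tool_rot': array([-4.19361016e-05,  1.20589384e-01,  9.92702242e-01, -6.76078744e-04]), 'contact_force': array([0.15956774, 0.49860983, 0.45911476]), 'torque': array([-0.02144329, -0.02258977, -0.02394846]), 'gripper_width': 0.9998903419445833}
```

View pics/s0.png

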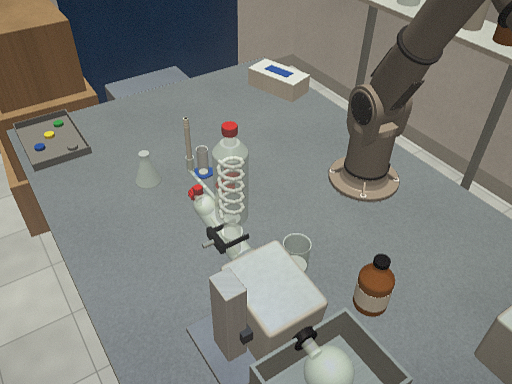

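View pics/t0.png

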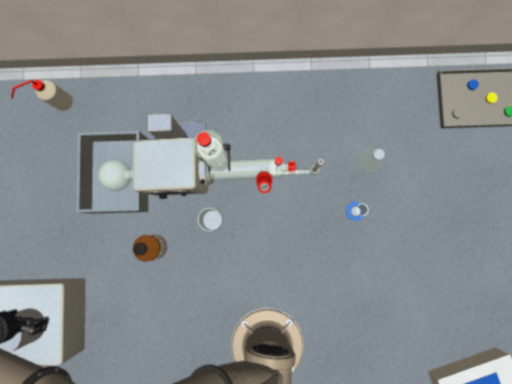

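Scene: the tube stands at (187,120–170), with the condenser hiding the knob. Top: knob at (264,181), tube top (320,162), cylinder (357,211), beaker (210,219), flask (375,157), bottle (148,248). I'll measure from depth.

```bash
python3 - <<'E'
from h import *
im,d,c=snap('top'); P=pts(d,c); hsv=cv2.cvtColor(im,cv2.COLOR_RGB2HSV)
red=((hsv[...,0]<8)|(hsv[...,0]>172))&(hsv[...,1]>130)&(hsv[...,2]>70)
n,l,s,ce=cv2.connectedComponentsWithStats(red.astype(np.uint8))
for i in range(1,n):
    if s[i,4]>15: q=P[l==i]; print('red',s[i],np.round(np.median(q,0),3),'top',np.round(q[q[:,2]>np.percentile(q[:,2],75)].mean(0),3), q[:,2].min().round(3),q[:,2].max().round(3))
m=np.zeros_like(red); m[140:190,296:335]=1
q=P[m&(P[...,2]>.1)]; print('tube region'); 
for z in np.arange(.1,.42,.03):
    k=q[(q[:,2]>z)&(q[:,2]<z+.03)]; 
    if len(k): print(round(z,2),len(k),np.round(k.mean(0),3))
b=(hsv[...,0]>100)&(hsv[...,0]<125)&(hsv[...,1]>150); b[:, 400:]=0; b[:190]=0;b[230:]=0
v,u=np.nonzero(b); print('blue',u.min(),u.max(),v.min(),v.max(),onz(c,(u.min()+u.max())/2,(v.min()+v.max())/2,.005).round(3))
def reg(n,u0,u1,v0,v1,z):
    q=P[v0:v1,u0:u1].reshape(-1,3); q=q[q[:,2]>z]; print(n,len(q),q.min(0).round(3),q.max(0).round(3),np.median(q,0).round(3))
reg('beaker',192,228,200,236,.015);reg('flask',355,395,140,175,.015);reg('cyl',340,372,196,225,.02);reg('bottle',125,170,228,265,.02)
# duct edges y direction
for u in (220,235,250,280):
    k=P[150:185,u]; k=k[(k[:,2]>.09)&(k[:,2]<.18)]; print('duct',u,k[np.argmax(k[:,2])].round(3),k.mean(0).round(3))
box=P[135:195,135:195].reshape(-1,3); box=box[abs(box[:,2]-.205)<.012]; r=cv2.minAreaRect((box[:,:2]*1000).astype(np.float32)); print('box',r)
cv2.imwrite('pics/t1.png',cv2.resize(im[130:240,180:400],None,fx=3.6,fy=3.6,interpolation=3)[:,:,::-1])
E
```

```text
red [ 11  80  33  18 153] [0.854 0.701 0.174] top [0.837 0.73  0.217] -0.006 0.226
red [197 132  13  14 141] [0.59  0.129 0.491] top [0.591 0.129 0.493] 0.484 0.494
red [275 157   8   8  48] [ 0.587 -0.05   0.199] top [ 0.572 -0.05   0.3  ] 0.187 1.378
red [288 161   8  10  64] [ 0.577 -0.092  0.154] top [ 0.56  -0.09   0.238] 0.145 1.378
red [256 172  16  21 212] [ 0.524 -0.006  0.249] top [ 0.511 -0.005  0.305] 0.21 1.378
tube region
0.16 66 [ 0.555 -0.129  0.172]
0.19 34 [ 0.553 -0.153  0.209]
0.22 10 [ 0.553 -0.153  0.235]
0.25 11 [ 0.553 -0.152  0.265]
0.28 10 [ 0.553 -0.153  0.295]
0.31 17 [ 0.554 -0.154  0.33 ]
0.34 19 [ 0.556 -0.156  0.342]
blue 347 360 202 220 [ 0.438 -0.31   0.005]
beaker 223 [ 0.376 -0.007  0.016] [0.459 0.211 1.378] [0.422 0.186 0.083]
flask 443 [ 0.376 -0.413  0.015] [ 0.653 -0.007  1.378] [ 0.606 -0.365  0.054]
cyl 157 [ 0.376 -0.336  0.022] [ 0.459 -0.007  1.378] [ 0.439 -0.316  0.078]
bottle 740 [ 0.296 -0.007  0.02 ] [0.381 0.416 1.378] [0.34  0.359 0.12 ]
duct 220 [0.567 0.131 0.142] [0.559 0.132 0.134]
duct 235 [0.58  0.083 0.151] [0.575 0.084 0.143]
duct 250 [0.571 0.036 0.159] [0.573 0.037 0.147]
duct 280 [ 0.556 -0.055  0.174] [ 0.563 -0.056  0.158]
box ((621.9703369140625, 233.87037658691406), (192.84974670410156, 84.49297332763672), 34.10847473144531)
```

View pics/t1.png

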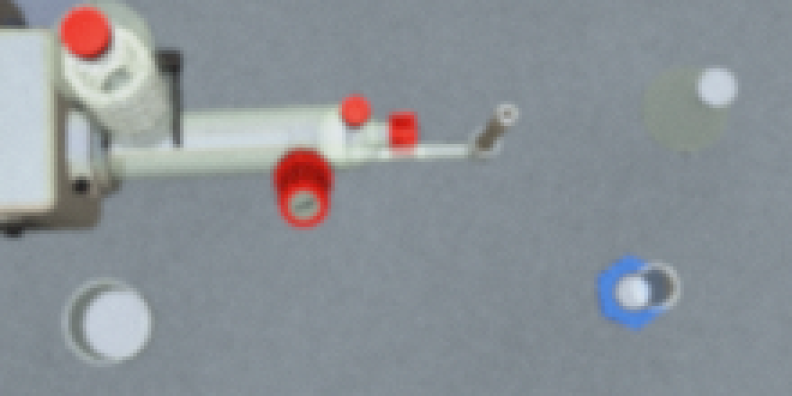

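```bash
python3 -m crank '[{"jaw":100,"z":-48},{"z":-48},{"z":-48},{"z":-48},{"x":-40,"y":-36},{"x":-40,"y":-36},{"x":-40,"y":-36},{"x":-40,"y":-36},{"x":-40,"y":-36},{"x":-40,"y":-36},{"x":-40,"y":-36},{"x":-40,"y":-36}]' 40
python3 - <<'E'
from h import *
p,R,o=pose(); print(o['q'].round(2)); print(R.as_matrix().round(3))
im,d,c=snap('top'); P=pts(d,c); hsv=cv2.cvtColor(im,cv2.COLOR_RGB2HSV)
q=P[165:200,250:278].reshape(-1,3); q=q[(q[:,2]>.2)&(q[:,2]<.33)]; a=np.array([-.5,0,.866]); s=q@a
print('knob',len(q),q.mean(0).round(3)); k=q[s>np.percentile(s,90)-.008]; print(s.max(),np.percentile(s,[50,90]),len(k),k.mean(0).round(4)); print('topface px ray at z',[ (z,onz(c,264.4,187,z).round(3)) for z in(.27,.28,.29)])
E
```

```text
[-1.44  0.48  0.02  1.56 -0.01  1.11 -0.08]
[[-0.971  0.239 -0.   ]
 [ 0.239  0.971 -0.001]
 [-0.    -0.001 -1.   ]]
knob 297 [ 0.52  -0.006  0.245]
-0.024165741829203554 [-0.0349412  -0.02778746] 150 [ 0.5054 -0.006   0.2574]
topface px ray at z [(0.27, array([ 0.501, -0.007,  0.27 ])), (0.28, array([ 0.5  , -0.007,  0.28 ])), (0.29, array([ 0.498, -0.007,  0.29 ]))]schema error: expected keys jaw, x, y, z, ax, ay, az
```

```bash
python3 -m crank '[{"jaw":100,"x":0,"y":0,"z":-48,"ax":0,"ay":0,"az":0},{"jaw":100,"x":0,"y":0,"z":-48,"ax":0,"ay":0,"az":0},{"jaw":100,"x":0,"y":0,"z":-48,"ax":0,"ay":0,"az":0},{"jaw":100,"x":0,"y":0,"z":-48,"ax":0,"ay":0,"az":0},{"jaw":100,"x":-40,"y":-36,"z":0,"ax":0,"ay":0,"az":0},{"jaw":100,"x":-40,"y":-36,"z":0,"ax":0,"ay":0,"az":0},{"jaw":100,"x":-40,"y":-36,"z":0,"ax":0,"ay":0,"az":0},{"jaw":100,"x":-40,"y":-36,"z":0,"ax":0,"ay":0,"az":0},{"jaw":100,"x":-40,"y":-36,"z":0,"ax":0,"ay":0,"az":0},{"jaw":100,"x":-40,"y":-36,"z":0,"ax":0,"ay":0,"az":0},{"jaw":100,"x":-40,"y":-36,"z":0,"ax":0,"ay":0,"az":0},{"jaw":100,"x":-40,"y":-36,"z":0,"ax":0,"ay":0,"az":0}]' 40
python3 - <<'E'
from h import *
p,R,o=pose(); print(o['q'].round(2),p); print(R.as_matrix().round(3))
E
```

```text
t: 1.75
eef_pos: [0.4041, 0.2974, 0.4234]
tool_rot: [0.0, 0.121, 0.993, 0.0]
contact_force: [0.3, 0.9, -0.5]
gripper_width: 1.002
[-1.01  0.05  0.27  1.69 -0.01  1.4   0.59] [0.40406682 0.29737079 0.42340044]
[[-0.971  0.239  0.   ]
 [ 0.239  0.971  0.   ]
 [-0.     0.    -1.   ]]
```

```bash
python3 -m crank '[{"jaw":100,"x":-17,"y":-48,"z":0,"ax":0,"ay":0,"az":0},{"jaw":100,"x":-17,"y":-48,"z":0,"ax":0,"ay":0,"az":0},{"jaw":100,"x":-17,"y":-48,"z":0,"ax":0,"ay":0,"az":0},{"jaw":100,"x":-17,"y":-48,"z":0,"ax":0,"ay":0,"az":0},{"jaw":100,"x":-17,"y":-48,"z":0,"ax":0,"ay":0,"az":0},{"jaw":100,"x":-17,"y":-48,"z":0,"ax":0,"ay":0,"az":0},{"jaw":100,"x":0,"y":0,"z":0,"ax":0,"ay":0,"az":-7},{"jaw":100,"x":0,"y":0,"z":0,"ax":0,"ay":0,"az":-7},{"jaw":100,"x":0,"y":0,"z":0,"ax":0,"ay":-10,"az":0},{"jaw":100,"x":0,"y":0,"z":0,"ax":0,"ay":-10,"az":0},{"jaw":100,"x":0,"y":0,"z":0,"ax":0,"ay":-10,"az":0},{"jaw":100,"x":0,"y":0,"z":0,"ax":0,"ay":0,"az":0}]' 40
python3 - <<'E'
from h import *
p,R,o=pose(); print(o['q'].round(2),p); print(R.as_matrix().round(3))
im,d,c=snap('wrist','w1')
shift([.4655,-.0065,.329],R.as_matrix())
E
```

```text
t: 3.25
eef_pos: [0.4318, -0.0062, 0.4264]
tool_rot: [0.198, -0.0, 0.98, 0.006]
contact_force: [0.9, -0.6, 0.2]
gripper_width: 1.002
[-0.37 -0.34  0.14  2.05  0.14  1.04  1.29] [ 0.43177377 -0.00617018  0.42635331]
[[-0.922 -0.003  0.388]
 [ 0.001  1.     0.012]
 [-0.388  0.011 -0.922]]
shift mm (cur axes) [  7.3  -2.5 103. ] rotvec deg [0.1 0.  0.1] t 3.3
```

View pics/w1.png

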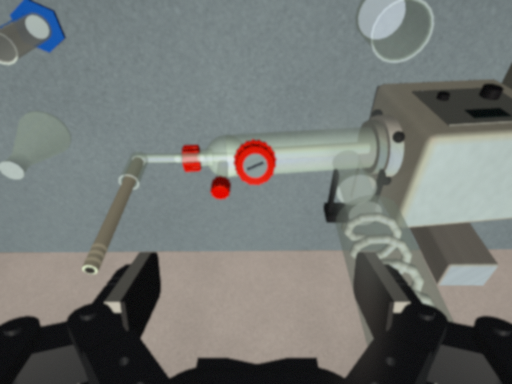

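w1: knob top at (256,163), short caps at (191,158) and (220,188), tube from cup (130,178) to top (92,268), cylinder at (30,30), beaker at (397,25). Joint 2 hit its range, so I'll complete the tilt lower down.

```bash
python3 -m crank '[{"jaw":100,"x":4,"y":-1,"z":50,"ax":0,"ay":0,"az":0},{"jaw":100,"x":3,"y":-1,"z":50,"ax":0,"ay":0,"az":0},{"jaw":100,"x":0,"y":0,"z":0,"ax":0,"ay":-7,"az":0},{"jaw":100,"x":0,"y":0,"z":0,"ax":0,"ay":0,"az":-10},{"jaw":100,"x":0,"y":0,"z":0,"ax":0,"ay":0,"az":-10},{"jaw":100,"x":0,"y":0,"z":0,"ax":0,"ay":0,"az":-10},{"jaw":100,"x":0,"y":0,"z":0,"ax":0,"ay":0,"az":-10},{"jaw":100,"x":0,"y":0,"z":0,"ax":0,"ay":0,"az":-10},{"jaw":100,"x":0,"y":0,"z":0,"ax":0,"ay":0,"az":-10},{"jaw":100,"x":0,"y":0,"z":0,"ax":0,"ay":0,"az":-10},{"jaw":100,"x":0,"y":0,"z":0,"ax":0,"ay":0,"az":0}]' 40
cat > knob.py <<'E'
from h import *
p,R,o=pose(); print('q',o['q'].round(2),p.round(4)); print(R.as_matrix().round(3))
import sys
im,d,c=snap('wrist',sys.argv[1]); P=pts(d,c); hsv=cv2.cvtColor(im,cv2.COLOR_RGB2HSV)
red=((hsv[...,0]<8)|(hsv[...,0]>172))&(hsv[...,1]>130)&(hsv[...,2]>70)
n,l,s,ce=cv2.connectedComponentsWithStats(red.astype(np.uint8)); i=1+np.argmax(s[1:,4]); print(s[i])
cn=cv2.findContours((l==i).astype(np.uint8),cv2.RETR_EXTERNAL,2)[0][0]; m=np.zeros_like(im[...,0]); cv2.drawContours(m,[cn],-1,1,-1)
q=P[(m>0)&(d>.05)]
a=np.array([-.5,-.015,.866]); a/=np.linalg.norm(a); h=q@a; hist,e=np.histogram(h,bins=np.arange(h.min(),h.max()+.002,.002)); print(np.c_[(e[:-1]*1e3).round(),hist][-15:].tolist())
k=q[h>np.percentile(h,97)-.006]; ct=np.median(k,0)
u,sv,vt=np.linalg.svd(k-k.mean(0)); print('normal',vt[2].round(3))
(x,y),rad=cv2.minEnclosingCircle(cv2.convexHull(((k-ct)@R.as_matrix()[:,:2]*1e3).astype(np.float32)))
cen=ct+R.as_matrix()[:,0]*x/1e3+R.as_matrix()[:,1]*y/1e3
print('top centre',cen.round(4),'rad',rad,len(k)); grip=cen-.017*a; Z=-a
X=np.cross(R.as_matrix()[:,1],Z);X/=np.linalg.norm(X); T=np.c_[X,np.cross(Z,X),Z]
shift(grip+.019*Z,T)
E
python3 knob.py w2
```

```text
t: 4.68
eef_pos: [0.4654, -0.0022, 0.3322]
tool_rot: [0.216, -0.557, 0.789, -0.141]
contact_force: [-0.4, -0.6, 0.2]
gripper_width: 1.003
q [-0.63 -0.31  0.35  2.27  0.35  0.68  2.32] [ 0.4654 -0.0022  0.3322]
[[-0.286 -0.819  0.497]
 [-0.941  0.339  0.018]
 [-0.183 -0.463 -0.867]]
[ 232  141   58   73 2474]
[[-59.0, 25.0], [-57.0, 23.0], [-55.0, 27.0], [-53.0, 30.0], [-51.0, 23.0], [-49.0, 34.0], [-47.0, 24.0], [-45.0, 35.0], [-43.0, 26.0], [-41.0, 29.0], [-39.0, 34.0], [-37.0, 53.0], [-35.0, 234.0], [-33.0, 1521.0], [-31.0, 540.0]]
normal [ 0.503  0.015 -0.864]
top centre [ 0.5025 -0.0066  0.2541] rad 20.588186264038086 2334
shift mm (cur axes) [  7.7   4.1 122.1] rotvec deg [ 0.2  0.1 -0.1] t 4.72
```

View pics/w2.png

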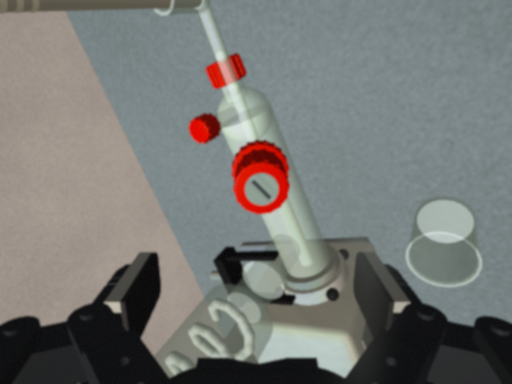

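w2: the knob's top face is at (262,188) between the open fingers, with nothing in the fingers' way. Approach and grip.

```bash
python3 -m crank '[{"jaw":100,"x":7.7,"y":4.1,"z":0,"ax":0,"ay":0,"az":0},{"jaw":100,"x":0,"y":0,"z":41,"ax":0,"ay":0,"az":0},{"jaw":100,"x":0,"y":0,"z":41,"ax":0,"ay":0,"az":0},{"jaw":100,"x":0,"y":0,"z":20,"ax":0,"ay":0,"az":0},{"jaw":100,"x":0,"y":0,"z":20,"ax":0,"ay":0,"az":0},{"jaw":100,"x":0,"y":0,"z":0,"ax":0,"ay":0,"az":0}]' 40
python3 - <<'E'
from h import *
p,R,o=pose(); print(o['q'].round(2)); print(o['contact_force'],o['torque'])
a=np.array([-.502,-.015,.865]);print(R.as_matrix()[:,2]); print(R.inv().apply(np.array([.5025,-.0066,.2541])-.017*a+.019*-a-p)*1e3)
E
```

```text
t: 5.48
eef_pos: [0.5193, -0.0085, 0.2212]
tool_rot: [0.213, -0.556, 0.791, -0.142]
contact_force: [-0.4, 0.1, 0.6]
gripper_width: 0.999
[-0.64 -0.01  0.51  2.34  0.19  0.31  2.5 ]
[-0.42223117  0.06972485  0.62775803] [-0.06348649  0.51208561 -0.07189337]
[ 0.49477238  0.01353643 -0.86891717]
[-3.00097228 -1.00615297 -0.81995279]
```

```bash
python3 -m crank '[{"jaw":30,"x":0,"y":0,"z":0,"ax":0,"ay":0,"az":0},{"jaw":30,"x":0,"y":0,"z":0,"ax":0,"ay":0,"az":0},{"jaw":30,"x":0,"y":0,"z":0,"ax":0,"ay":0,"az":0},{"jaw":30,"x":0,"y":0,"z":0,"ax":0,"ay":0,"az":0},{"jaw":30,"x":0,"y":0,"z":0,"ax":0,"ay":0,"az":0},{"jaw":30,"x":0,"y":0,"z":0,"ax":0,"ay":0,"az":0}]' 50; python3 -c "
from station import readout as r;o=r.get_obs();print(o['contact_force'],o['torque'],o['q'].round(2))"
```

```text
t: 6.22
eef_pos: [0.5205, -0.008, 0.2239]
tool_rot: [0.216, -0.556, 0.79, -0.142]
contact_force: [-5.5, -0.7, 7.3]
gripper_width: 0.457
[-5.52339379 -0.72750739  7.34170777] [-0.22264734  0.52703919 -0.08256543] [-0.64 -0.02  0.51  2.34  0.19  0.31  2.5 ]
```

```bash
cat > st.py <<'E'
from h import *
p,R,o=pose(); print('F tool',R.inv().apply(o['contact_force']).round(1),'M tool',R.inv().apply(o['torque']).round(2),'q',o['q'].round(2))
a=np.array([-.502,-.015,.865]); a/=np.linalg.norm(a); e=p-np.array([.5025,-.0066,.2541]); print('along axis mm',e@a*1e3,'radial world',((e-e@a*a)*1e3).round(1),'radial tool',R.inv().apply((e-e@a*a)*1e3).round(1),'z tilt deg',np.degrees(np.arccos(-a@R.as_matrix()[:,2])).round(2))
r=R.as_matrix(); ref=np.cross([0,1,0],-a); ref/=np.linalg.norm(ref); y=np.cross(-a,ref); print('roll',np.degrees(np.arctan2(r[:,0]@y,r[:,0]@ref)).round(1))
E
python3 st.py
python3 -m crank '[{"jaw":30,"x":0,"y":0,"z":0.1,"ax":0,"ay":0,"az":5},{"jaw":30,"x":0,"y":0,"z":0.1,"ax":0,"ay":0,"az":10},{"jaw":30,"x":0,"y":0,"z":0.1,"ax":0,"ay":0,"az":10},{"jaw":30,"x":0,"y":0,"z":0.1,"ax":0,"ay":0,"az":10},{"jaw":30,"x":0,"y":0,"z":0.1,"ax":0,"ay":0,"az":10},{"jaw":30,"x":0,"y":0,"z":0.1,"ax":0,"ay":0,"az":10},{"jaw":30,"x":0,"y":0,"z":0.1,"ax":0,"ay":0,"az":5}]'; python3 st.py
```

```text
F tool [ 0.9  0.9 -9.1] M tool [-0.42  0.4  -0.03] q [-0.64 -0.02  0.51  2.34  0.19  0.31  2.5 ]
along axis mm -35.11151129071052 radial world [ 0.4 -1.9  0.2] radial tool [ 1.6 -1.1 -0. ] z tilt deg 0.18
roll -70.1
t: 7.1
eef_pos: [0.5201, -0.0065, 0.2228]
tool_rot: [0.258, -0.086, 0.962, -0.014]
contact_force: [-9.1, 5.3, 10.2]
gripper_width: 0.455
F tool [  1.9   5.9 -13.3] M tool [-1.01  0.84 -0.1 ] q [-0.61 -0.01  0.47  2.33  0.19  0.31  1.45]
along axis mm -35.8753420447504 radial world [-0.4 -0.5 -0.2] radial tool [ 0.5 -0.4  0. ] z tilt deg 0.29
roll -10.0
```

```bash
python3 -m crank '[{"jaw":30,"x":0,"y":0,"z":-0.4,"ax":0,"ay":0,"az":10},{"jaw":30,"x":0,"y":0,"z":0.1,"ax":0,"ay":0,"az":10},{"jaw":30,"x":0,"y":0,"z":0.1,"ax":0,"ay":0,"az":10},{"jaw":30,"x":0,"y":0,"z":0.1,"ax":0,"ay":0,"az":10},{"jaw":30,"x":0,"y":0,"z":0.1,"ax":0,"ay":0,"az":10},{"jaw":30,"x":0,"y":0,"z":0.1,"ax":0,"ay":0,"az":10},{"jaw":30,"x":0,"y":0,"z":0.1,"ax":0,"ay":0,"az":8}]'; python3 st.py
```

```text
t: 7.98
eef_pos: [0.5213, -0.0048, 0.2231]
tool_rot: [0.222, 0.466, 0.846, 0.134]
contact_force: [0.4, 9.8, 0.3]
gripper_width: 0.454
F tool [8.1 5.6 0.1] M tool [-0.74  1.53 -0.1 ] q [-0.58 -0.01  0.44  2.33  0.18  0.3   0.27]
along axis mm -36.256244645368014 radial world [0.6 1.3 0.4] radial tool [0.7 1.3 0. ] z tilt deg 0.28
roll 58.0
```

```bash
python3 -m crank '[{"jaw":30,"x":0.6,"y":0.4,"z":0.1,"ax":0,"ay":0,"az":10},{"jaw":30,"x":0,"y":0,"z":0.1,"ax":0,"ay":0,"az":10},{"jaw":30,"x":0,"y":0,"z":0.1,"ax":0,"ay":0,"az":10},{"jaw":30,"x":0,"y":0,"z":0.1,"ax":0,"ay":0,"az":10},{"jaw":30,"x":0,"y":0,"z":0.1,"ax":0,"ay":0,"az":5}]'; python3 st.py
```

```text
t: 8.6
eef_pos: [0.5229, -0.0047, 0.2236]
tool_rot: [0.155, 0.754, 0.603, 0.209]
contact_force: [4.2, 6.1, -0.3]
gripper_width: 0.453
F tool [6.6 2.  2.5] M tool [-0.28  0.93 -0.05] q [-0.57 -0.01  0.43  2.33  0.18  0.3  -0.52]
along axis mm -36.63618531761173 radial world [2.  1.4 1.2] radial tool [1.9 1.9 0. ] z tilt deg 0.23
roll 103.0
```

```bash
python3 -m crank '[{"jaw":30,"x":0.3,"y":0,"z":0.1,"ax":0,"ay":0,"az":10},{"jaw":30,"x":0,"y":0,"z":0.1,"ax":0,"ay":0,"az":10},{"jaw":30,"x":0,"y":0,"z":0.1,"ax":0,"ay":0,"az":10},{"jaw":30,"x":0,"y":0,"z":0,"ax":0,"ay":0,"az":0}]'; python3 st.py; python3 -m crank '[{"jaw":30,"x":0,"y":0,"z":0.1,"ax":0,"ay":0,"az":8},{"jaw":30,"x":0,"y":0,"z":0.1,"ax":0,"ay":0,"az":8},{"jaw":30,"x":0,"y":0,"z":0,"ax":0,"ay":0,"az":0}]'; python3 st.py
```

```text
t: 9.1
eef_pos: [0.5237, -0.0053, 0.2238]
tool_rot: [0.096, 0.884, 0.388, 0.243]
contact_force: [8.3, 3.4, -1.3]
gripper_width: 0.461
F tool [6.9 2.6 5.4] M tool [-0.62  0.59  0.06] q [-0.56 -0.01  0.42  2.33  0.18  0.3  -1.04]
along axis mm -36.874164514332755 radial world [2.7 0.7 1.6] radial tool [2.6 1.8 0. ] z tilt deg 0.2
roll 132.9
t: 9.48
eef_pos: [0.5239, -0.0058, 0.2237]
tool_rot: [0.062, 0.93, 0.261, 0.254]
contact_force: [8.4, 2.8, -1.5]
gripper_width: 0.457
F tool [6.9 1.  5.6] M tool [-0.75  0.55  0.09] q [-0.55 -0.01  0.42  2.33  0.18  0.3  -1.32]
along axis mm -37.06638078658692 radial world [2.8 0.2 1.6] radial tool [2.9 1.5 0. ] z tilt deg 0.17
roll 148.9
```

```bash
python3 -m crank '[{"jaw":30,"x":0,"y":0,"z":0.1,"ax":0,"ay":0,"az":8},{"jaw":30,"x":0,"y":0,"z":0.1,"ax":0,"ay":0,"az":8},{"jaw":30,"x":0,"y":0,"z":0.1,"ax":0,"ay":0,"az":8}]' 80; python3 st.py; python3 -m crank '[{"jaw":30,"x":0,"y":0,"z":0.1,"ax":0,"ay":0,"az":8},{"jaw":30,"x":0,"y":0,"z":0.1,"ax":0,"ay":0,"az":8}]'; python3 st.py
```

```text
t: 9.85
eef_pos: [0.5228, -0.0061, 0.2229]
tool_rot: [0.008, 0.964, 0.063, 0.26]
contact_force: [-1.0, -0.1, 5.7]
gripper_width: 0.451
F tool [ 1.9  0.2 -5.4] M tool [-0.51  0.01 -1.96] q [-0.55 -0.01  0.41  2.33  0.18  0.3  -1.74]
along axis mm -37.24209208411452 radial world [ 1.7 -0.1  1. ] radial tool [ 1.9  0.3 -0. ] z tilt deg 0.09
roll 172.8
t: 10.1
eef_pos: [0.5212, -0.006, 0.2215]
tool_rot: [-0.028, 0.963, -0.072, 0.256]
contact_force: [-6.4, 1.1, 8.9]
gripper_width: 0.45
F tool [ -1.3  -1.1 -10.8] M tool [-0.15 -0.83 -1.48] q [-0.55 -0.01  0.41  2.33  0.18  0.3  -2.02]
along axis mm -37.604924841218875 radial world [-0.2  0.  -0.1] radial tool [-0.2 -0.   0. ] z tilt deg 0.25
roll -171.2
```

Torque jumped to about 2 N m at 80 N grip, far above the 0.1 friction, and the jaws slip, so the stop is reached. Release and back off.

```bash
python3 -m crank '[{"jaw":100,"x":0,"y":0,"z":0,"ax":0,"ay":0,"az":0},{"jaw":100,"x":0,"y":0,"z":0,"ax":0,"ay":0,"az":0},{"jaw":100,"x":0,"y":0,"z":0,"ax":0,"ay":0,"az":0},{"jaw":100,"x":0,"y":0,"z":0,"ax":0,"ay":0,"az":0},{"jaw":100,"x":0,"y":0,"z":-20,"ax":0,"ay":0,"az":0},{"jaw":100,"x":0,"y":0,"z":-40,"ax":0,"ay":0,"az":0},{"jaw":100,"x":0,"y":0,"z":-50,"ax":0,"ay":0,"az":0},{"jaw":100,"x":0,"y":0,"z":0,"ax":0,"ay":0,"az":-9},{"jaw":100,"x":0,"y":0,"z":0,"ax":0,"ay":-10,"az":0},{"jaw":100,"x":0,"y":0,"z":0,"ax":0,"ay":-10,"az":0},{"jaw":100,"x":0,"y":0,"z":0,"ax":0,"ay":-10,"az":0},{"jaw":100,"x":0,"y":0,"z":0,"ax":0,"ay":0,"az":0}]' 
python3 - <<'E'
from h import *
p,R,o=pose(); print(o['q'].round(2),p.round(4)); print(R.as_matrix().round(3))
im,d,c=snap('wrist','w3')
E
```

```text
t: 11.6
eef_pos: [0.4687, -0.0079, 0.3153]
tool_rot: [-0.004, 1.0, 0.005, -0.002]
contact_force: [0.5, -0.8, 0.4]
gripper_width: 0.996
[-0.69  0.04  0.61  1.95 -0.03  1.17 -1.63] [ 0.4687 -0.0079  0.3153]
[[ 1.     0.01  -0.005]
 [ 0.01  -1.     0.009]
 [-0.005 -0.009 -1.   ]]
```

View pics/w3.png

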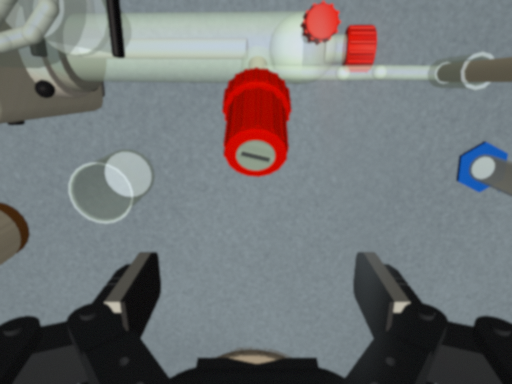

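w3: the knob is free and upright in its valve, slot at (256,156); the tube and cup are at right (465–512,70), the cylinder at (483,167), and the beaker is undisturbed at (110,185). I'll move over the tube and check the slot angle.

```bash
python3 - <<'E'
from h import *
# slot check: wrist cam pose relative to tool from now
p,R,o=pose(); c=eyes.calibration('wrist'); Rc=np.array(c['R'])@R.as_matrix(); tc=np.array(c['R'])@p+c['t']
def ang(Rm,pp,px):
    a=np.array([-.502,-.015,.865]);a/=np.linalg.norm(a); ref=np.cross([0,1,0],-a);ref/=np.linalg.norm(ref);y=np.cross(-a,ref)
    Rw=Rc@Rm.T; tw=tc-Rw@pp; cc=dict(c,R=Rw,t=tw); t0=np.array([.5025,-.0066,.2541]); Q=[]
    for u,v in px:
        o_,w=ray(cc,u,v); Q.append(o_+w*((t0-o_)@a)/(w@a))
    D=Q[1]-Q[0]; return np.degrees(np.arctan2(D@y,D@ref))
R2=np.array([[-.286,-.819,.497],[-.941,.339,.018],[-.183,-.463,-.867]])
print((ang(R.as_matrix(),p,[(243,152),(268,158)])-ang(R2,np.array([.4654,-.0022,.3322]),[(251,180),(272,197)]))%180)
E
python3 -m crank '[{"jaw":100,"x":0,"y":0,"z":-40,"ax":0,"ay":0,"az":0},{"jaw":100,"x":0,"y":0,"z":-40,"ax":0,"ay":0,"az":0},{"jaw":100,"x":0,"y":0,"z":-40,"ax":0,"ay":0,"az":0},{"jaw":100,"x":29,"y":49,"z":0,"ax":0,"ay":0,"az":0},{"jaw":100,"x":29,"y":49,"z":0,"ax":0,"ay":0,"az":0},{"jaw":100,"x":29,"y":49,"z":0,"ax":0,"ay":0,"az":0},{"jaw":100,"x":0,"y":0,"z":0,"ax":0,"ay":0,"az":0}]' 
python3 - <<'E'
from h import *
p,R,o=pose(); print(o['q'].round(2),p.round(4)); print(R.as_matrix().round(3))
im,d,c=snap('wrist','w4'); P=pts(d,c)
q=P.reshape(-1,3); q=q[(abs(q[:,0]-.555)<.035)&(abs(q[:,1]+.155)<.035)&(q[:,2]>.225)&(q[:,2]<.36)]
for z in np.arange(.22,.36,.015):
    k=q[(q[:,2]>z)&(q[:,2]<z+.015)]
    if len(k): print(round(z,3),len(k),k.mean(0).round(4),k.min(0).round(3)[:2],k.max(0).round(3)[:2])
E
```

```text
47.62015665310986
t: 12.52
eef_pos: [0.5545, -0.1608, 0.4332]
tool_rot: [-0.005, 1.0, 0.001, -0.002]
contact_force: [0.0, 0.8, 0.6]
gripper_width: 1.001
[-0.46  0.23  0.8   1.53 -0.18  1.45 -1.22] [ 0.5545 -0.1608  0.4332]
[[ 1.     0.002 -0.003]
 [ 0.002 -1.     0.01 ]
 [-0.003 -0.01  -1.   ]]
0.22 23 [ 0.5614 -0.1565  0.2308] [ 0.558 -0.162] [ 0.563 -0.15 ]
0.235 39 [ 0.5616 -0.1569  0.243 ] [ 0.559 -0.162] [ 0.563 -0.15 ]
0.25 44 [ 0.5615 -0.1564  0.2576] [ 0.558 -0.162] [ 0.563 -0.15 ]
0.265 53 [ 0.5615 -0.1565  0.2726] [ 0.557 -0.162] [ 0.563 -0.15 ]
0.28 59 [ 0.5614 -0.1564  0.2876] [ 0.557 -0.162] [ 0.563 -0.149]
0.295 70 [ 0.5614 -0.1566  0.3028] [ 0.558 -0.162] [ 0.563 -0.15 ]
0.31 80 [ 0.5614 -0.1564  0.3183] [ 0.556 -0.163] [ 0.563 -0.149]
0.325 201 [ 0.559  -0.1565  0.3355] [ 0.55  -0.163] [ 0.563 -0.149]
0.34 159 [ 0.5562 -0.156   0.3407] [ 0.55  -0.162] [ 0.562 -0.15 ]
```

View pics/w4.png

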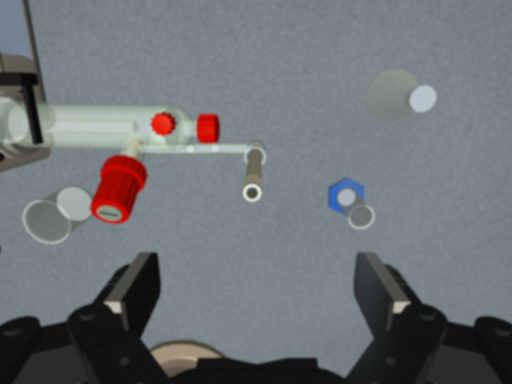

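w4: knob slot shows 227.6° turned (47.6° + 180°), consistent with the stop. The tube is vertical at (252,192) top, x .556, y −.156; cylinder foot at (346,195), rim (361,215). Grasp the tube.

```bash
python3 -m crank '[{"jaw":100,"x":1.5,"y":-5,"z":0,"ax":0,"ay":0,"az":0},{"jaw":100,"x":0,"y":0,"z":50,"ax":0,"ay":0,"az":0},{"jaw":100,"x":0,"y":0,"z":50,"ax":0,"ay":0,"az":0},{"jaw":100,"x":0,"y":-1,"z":30,"ax":0,"ay":0,"az":0},{"jaw":100,"x":0,"y":-0.5,"z":19,"ax":0,"ay":0,"az":0},{"jaw":60,"x":0,"y":0,"z":0,"ax":0,"ay":0,"az":0},{"jaw":40,"x":0,"y":0,"z":0,"ax":0,"ay":0,"az":0},{"jaw":5,"x":0,"y":0,"z":0,"ax":0,"ay":0,"az":0},{"jaw":5,"x":0,"y":0,"z":0,"ax":0,"ay":0,"az":0},{"jaw":5,"x":0,"y":0,"z":0,"ax":0,"ay":0,"az":0},{"jaw":5,"x":0,"y":0,"z":0,"ax":0,"ay":0,"az":0},{"jaw":5,"x":0,"y":0,"z":0,"ax":0,"ay":0,"az":0}]' 30
python3 - <<'E'
from h import *
p,R,o=pose(); print(o['q'].round(2),p.round(4),o['contact_force'],o['gripper_width']); print(R.as_matrix().round(3))
# cylinder from wrist image w4 (blue foot centre+rim) using saved pose, and from top
c=eyes.calibration('wrist'); Rc=np.array(c['R'])@R.as_matrix(); tc=np.array(c['R'])@p+c['t']
R4=np.array([[1,.002,-.003],[.002,-1,.01],[-.003,-.01,-1]]); p4=np.array([.5545,-.1608,.4332]); Rw=Rc@R4.T; cc=dict(c,R=Rw,t=tc-Rw@p4)
im=cv2.imread('pics/w4.png'); g=cv2.cvtColor(im,cv2.COLOR_BGR2HSV); b=(g[...,0]>100)&(g[...,0]<125)&(g[...,1]>150); b[:170]=0;b[220:]=0;b[:,:320]=0;b[:,375:]=0
v,u=np.nonzero(b); print(u.min(),u.max(),v.min(),v.max(),'foot top',onz(cc,346.5,(v.min()+v.max())/2,.005).round(4),onz(cc,(u.min()+u.max())/2,195.5,.005).round(4),'rim',onz(cc,361,215,.1).round(4))
E
```

```text
t: 14.08
eef_pos: [0.5566, -0.1508, 0.2861]
tool_rot: [-0.004, 1.0, 0.004, -0.0]
contact_force: [-0.7, -5.4, 1.4]
gripper_width: 0.16
[-0.43  0.32  0.76  1.77 -0.25  1.15 -1.16] [ 0.5566 -0.1508  0.2861] [-0.74635715 -5.37674187  1.40086582] 0.15999156024296468
[[ 1.     0.008 -0.001]
 [ 0.008 -1.     0.008]
 [-0.001 -0.008 -1.   ]]
329 362 180 211 foot top [ 0.4409 -0.3176  0.005 ] [ 0.4409 -0.3158  0.005 ] rim [ 0.4418 -0.3162  0.1   ]
```

```bash
python3 -m crank '[{"jaw":5,"x":0,"y":2.5,"z":0,"ax":0,"ay":0,"az":0},{"jaw":5,"x":0,"y":0,"z":-10,"ax":0,"ay":0,"az":0},{"jaw":5,"x":0,"y":0,"z":-25,"ax":0,"ay":0,"az":0},{"jaw":5,"x":0,"y":0,"z":-35,"ax":0,"ay":0,"az":0},{"jaw":5,"x":0,"y":0,"z":-10,"ax":0,"ay":0,"az":0},{"jaw":5,"x":-23,"y":32,"z":0,"ax":0,"ay":0,"az":0},{"jaw":5,"x":-23,"y":32,"z":0,"ax":0,"ay":0,"az":0},{"jaw":5,"x":-23,"y":32,"z":0,"ax":0,"ay":0,"az":0},{"jaw":5,"x":-23,"y":32,"z":0,"ax":0,"ay":0,"az":0},{"jaw":5,"x":-23,"y":32,"z":0,"ax":0,"ay":0,"az":0},{"jaw":5,"x":0,"y":0,"z":0,"ax":0,"ay":0,"az":0}]' 40
python3 - <<'E'
from h import *
p,R,o=pose(); print(o['q'].round(2),p.round(4),o['contact_force']); print(R.as_matrix().round(3))
a=snap('wrist')[0]; b,d,c=snap('scene'); P=pts(d,c); q=P.reshape(-1,3)
q=q[(abs(q[:,0]-p[0])<.06)&(abs(q[:,1]-p[1])<.06)&(q[:,2]>.19)&(q[:,2]<.34)]
for z in np.arange(.19,.34,.015):
    k=q[(q[:,2]>z)&(q[:,2]<z+.015)]
    if len(k): print(round(z,3),len(k),np.median(k,0).round(4))
print(q[:,2].min() if len(q) else 0)
cv2.imwrite('pics/c5.png',np.hstack([a[:,:400],cv2.resize(b[70:262,120:320],(400,384))])[:,:,::-1])
E
```

```text
t: 15.45
eef_pos: [0.4403, -0.315, 0.363]
tool_rot: [-0.006, 1.0, 0.002, -0.002]
contact_force: [-0.0, -0.4, -0.6]
gripper_width: 0.15
[-0.23  0.2   0.88  1.73 -0.17  1.3  -0.88] [ 0.4403 -0.315   0.363 ] [-0.02173556 -0.35029459 -0.64521779]
[[ 1.     0.003 -0.004]
 [ 0.003 -1.     0.012]
 [-0.003 -0.012 -1.   ]]
0.25 18 [ 0.4432 -0.3092  0.2578]
0.265 21 [ 0.4428 -0.3086  0.2724]
0.28 19 [ 0.4432 -0.3084  0.2883]
0.295 20 [ 0.4421 -0.3087  0.302 ]
0.31 23 [ 0.4436 -0.3092  0.3168]
0.325 23 [ 0.4436 -0.3096  0.3325]
0.25148178507621854
```

View pics/c5.png

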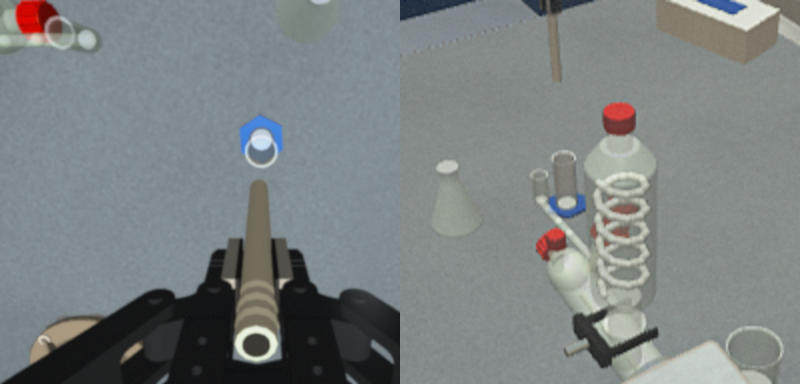

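c5: the tube hangs vertical between the fingers, over the cylinder rim at (261,152), with the empty cup at upper left. I'll lower it into the cylinder.

```bash
python3 -m crank '[{"jaw":5,"x":1,"y":1.5,"z":40,"ax":0,"ay":0,"az":0},{"jaw":5,"x":0,"y":0.5,"z":40,"ax":0,"ay":0,"az":0},{"jaw":5,"x":0.5,"y":0.5,"z":40,"ax":0,"ay":0,"az":0},{"jaw":5,"x":0,"y":0.5,"z":20,"ax":0,"ay":0,"az":0},{"jaw":5,"x":0,"y":0,"z":0,"ax":0,"ay":0,"az":0}]' 
python3 -m crank '[{"jaw":5,"x":0,"y":0.5,"z":20,"ax":0,"ay":0,"az":0},{"jaw":5,"x":0,"y":0,"z":20,"ax":0,"ay":0,"az":0},{"jaw":5,"x":0,"y":0.5,"z":20,"ax":0,"ay":0,"az":0},{"jaw":5,"x":0,"y":0,"z":20,"ax":0,"ay":0,"az":0},{"jaw":5,"x":0,"y":0,"z":0,"ax":0,"ay":0,"az":0}]' 
python3 - <<'E'
from h import *
p,R,o=pose(); print(p.round(4),o['contact_force'].round(1)); print(R.as_matrix()[:,2].round(3))
E
```

```text
t: 16.18
eef_pos: [0.4443, -0.3115, 0.2216]
tool_rot: [-0.007, 1.0, 0.006, -0.003]
contact_force: [0.8, -0.0, -0.0]
gripper_width: 0.157
t: 16.8
eef_pos: [0.4445, -0.3127, 0.1432]
tool_rot: [-0.007, 1.0, 0.006, -0.002]
contact_force: [-0.5, 0.1, -0.3]
gripper_width: 0.152
[ 0.4445 -0.3127  0.1432] [-0.5  0.1 -0.3]
[-0.004  0.013 -1.   ]
```

```bash
python3 -m crank '[{"jaw":5,"x":-2,"y":2,"z":8,"ax":0,"ay":0,"az":0},{"jaw":5,"x":-1,"y":1,"z":8,"ax":0,"ay":0,"az":0},{"jaw":5,"x":0,"y":0,"z":5,"ax":0,"ay":0,"az":0},{"jaw":5,"x":0,"y":0,"z":2,"ax":0,"ay":0,"az":0},{"jaw":5,"x":0,"y":0,"z":0,"ax":0,"ay":0,"az":0}]' 
python3 -m crank '[{"jaw":5,"x":0,"y":0,"z":1.5,"ax":0,"ay":0,"az":0},{"jaw":5,"x":0,"y":0,"z":0,"ax":0,"ay":0,"az":0}]'
```

```text
t: 17.42
eef_pos: [0.441, -0.3164, 0.1203]
tool_rot: [-0.006, 1.0, 0.005, -0.001]
contact_force: [-0.9, -0.5, -0.2]
gripper_width: 0.149
t: 17.68
eef_pos: [0.4416, -0.3171, 0.1197]
tool_rot: [-0.006, 1.0, 0.005, -0.001]
contact_force: [0.5, 0.0, 4.9]
gripper_width: 0.152
```

```bash
python3 -m crank '[{"jaw":20,"x":0,"y":0,"z":0,"ax":0,"ay":0,"az":0},{"jaw":30,"x":0,"y":0,"z":0,"ax":0,"ay":0,"az":0},{"jaw":50,"x":0,"y":0,"z":0,"ax":0,"ay":0,"az":0},{"jaw":70,"x":0,"y":0,"z":0,"ax":0,"ay":0,"az":0},{"jaw":90,"x":0,"y":0,"z":0,"ax":0,"ay":0,"az":0},{"jaw":90,"x":0,"y":0,"z":0,"ax":0,"ay":0,"az":0},{"jaw":90,"x":0,"y":0,"z":-20,"ax":0,"ay":0,"az":0},{"jaw":90,"x":0,"y":0,"z":-50,"ax":0,"ay":0,"az":0},{"jaw":90,"x":0,"y":0,"z":-50,"ax":0,"ay":0,"az":0},{"jaw":90,"x":0,"y":0,"z":-40,"ax":0,"ay":0,"az":0},{"jaw":90,"x":0,"y":0,"z":0,"ax":0,"ay":0,"az":0}]' 
python3 - <<'E'
from h import *
a,d,c=snap('wrist'); b=snap('scene')[0]; P=pts(d,c); q=P.reshape(-1,3)
q=q[(abs(q[:,0]-.441)<.05)&(abs(q[:,1]+.316)<.05)&(q[:,2]>.02)&(q[:,2]<.2)]
for z in np.arange(.02,.2,.02):
    k=q[(q[:,2]>z)&(q[:,2]<z+.02)]
    if len(k): print(round(z,3),len(k),np.median(k,0).round(4))
cv2.imwrite('pics/c6.png',np.hstack([a[:,:400],cv2.resize(b[70:262,120:320],(400,384))])[:,:,::-1])
E
```

```text
t: 19.05
eef_pos: [0.4428, -0.3196, 0.2818]
tool_rot: [-0.005, 1.0, 0.005, 0.001]
contact_force: [-0.1, 1.0, -0.8]
gripper_width: 0.9
0.02 131 [ 0.4496 -0.3175  0.03  ]
0.04 165 [ 0.447  -0.3188  0.0512]
0.06 235 [ 0.4466 -0.3179  0.0704]
0.08 542 [ 0.4434 -0.318   0.0968]
0.1 66 [ 0.4464 -0.3164  0.1111]
0.12 77 [ 0.4463 -0.3165  0.1304]
0.14 97 [ 0.4464 -0.3162  0.151 ]
0.16 312 [ 0.4423 -0.3159  0.1739]
```

View pics/c6.png

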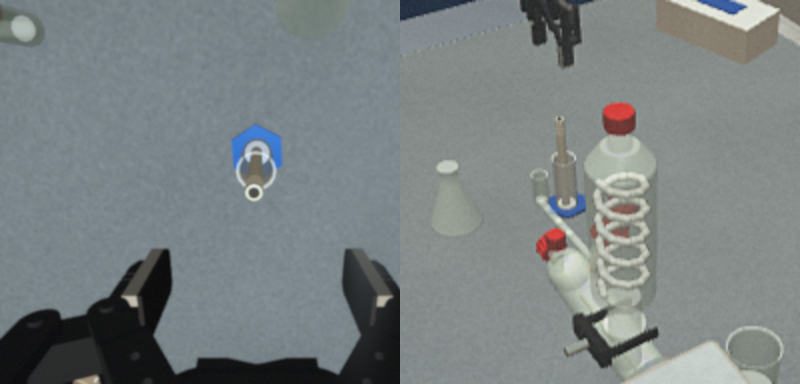

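c6: the tube stands upright in the cylinder, with its top at (254,192) and z about 0.175. The gripper is clear and the flask and beaker are in place.

```bash
python3 -c "
from station import ticket; print(ticket.hand_in())"
```

```text
the job is handed in; nothing more can be done
None
```

I screwed the feed valve shut first, then lifted the feed tube out of its cup, stood it in the measuring cylinder and handed the job in at about 19 s.

- **Valve:** I turned the knob clockwise in a single grip. At the end the torque rose to about 2 N m (friction is about 0.1) and the jaws slipped on the knob. The marker slot on its top shows about 228° turned, within the expected 137–252°. One reading disagreed: the spindle torque read slightly positive just before the stop, at the lower grip force, probably from side load. I did not measure the joint angle directly.
- **Tube and cylinder:** The tube's foot touched the cylinder floor at about 5 N before I let go. In the last pictures the tube stands upright in the cylinder. Its top is at about 0.175 m (0.176 m expected) and its axis is within a few millimetres of the cylinder's centre. The cylinder is upright.
- **Bystanders and gripper:** The beaker and flask look unmoved in the last picture. I did not look at the bottle again at the end; the arm passed well above it early on and never went back near it. The gripper was about 10 cm above the tube at hand-in.

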